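# Make up two food-pantry parcels

### The job

Make up the two parcels from the stock crate: the large tray must hold exactly one tin, one carton and one shampoo bottle, counting the one thing that is already in it (do not add a second of that), and the small tray exactly one tin and one carton. Lower each thing gently to stand upright on the tray's floor, tip nothing over, and leave the spare bottle standing in the stock crate.

Things in the scene. Friction and masses are not known exactly. Their poses are not given: they have to be found in the camera images.
- tin_1: plain steel food tin with a paper band, upright cylinder 52 mm in diameter, 80 mm high, ringed flat metal top; about 0.25 kg, rigid. Origin at the centre of its underside, z up. One of two identical ones; either may serve. It starts upright in the stock crate, or as the one thing already in the large tray.
- tin_2: plain steel food tin with a paper band, upright cylinder 52 mm in diameter, 80 mm high, ringed flat metal top; about 0.25 kg, rigid. Origin at the centre of its underside, z up. One of two identical ones; either may serve. It starts upright in the stock crate, or as the one thing already in the large tray.
- carton_1: plain cardboard food carton, upright rectangular box, 64 mm along its own x, 44 mm along its own y, 90 mm high; about 0.16 kg, rigid; best gripped across the 44 mm. Origin at the centre of its underside, z up. One of two identical ones; either may serve. It starts upright in the stock crate, or as the one thing already in the large tray.
- carton_2: plain cardboard food carton, upright rectangular box, 64 mm along its own x, 44 mm along its own y, 90 mm high; about 0.16 kg, rigid; best gripped across the 44 mm. Origin at the centre of its underside, z up. One of two identical ones; either may serve. It starts upright in the stock crate, or as the one thing already in the large tray.
- bottle_1: white shampoo bottle, round and upright: body 46 mm in diameter and straight to 70 mm height, then a shoulder and a narrow 21 mm cap, 100 mm high in all; about 0.15 kg, rigid. Origin at the centre of its underside, z up. One of two identical ones; either may serve. It starts upright in the stock crate, or as the one thing already in the large tray.
- bottle_2: white shampoo bottle, round and upright: body 46 mm in diameter and straight to 70 mm height, then a shoulder and a narrow 21 mm cap, 100 mm high in all; about 0.15 kg, rigid. Origin at the centre of its underside, z up. One of two identical ones; either may serve. It starts upright in the stock crate, or as the one thing already in the large tray.
- tray_large: the longer open cardboard tray, 270 mm long (its own x) by 100 mm wide (its own y) and 30 mm high outside, walls and floor 4 mm thick; fixed, long side roughly away from the robot. Origin at the centre of its underside, z up; the inner floor lies 4 mm above it. One thing already stands some 80 mm from its middle, towards its own -x; three fit in a row, 80 mm apart.
- tray_small: the shorter open cardboard tray, 190 mm long (its own x) by 100 mm wide (its own y) and 30 mm high outside, walls and floor 4 mm thick; fixed, long side roughly away from the robot. Origin at the centre of its underside, z up; the inner floor lies 4 mm above it. Starts empty; two things fit in a row, 80 mm apart.
- stock_crate: low black open crate, 300 mm (own x, roughly away from the robot) by 215 mm by 25 mm high, walls and floor 4 mm; fixed. Origin at the centre of its underside, inner floor 4 mm above. Holds five things and an unneeded tape roll (68 mm across, 40 mm high) in three rows of two, about 90 mm between rows, 104 mm within a row. Crate and trays stand side by side in any order.
Things that resemble listed ones, but are neither listed nor needed, are in the scene too. What is shaped like the carton_1 but pink is not meant.

How it is judged (in metres and radians):
At the end, for the whole second after the job is handed in: One tin, one carton and one bottle stand in the large tray, the other tin and carton in the small tray, the other bottle in the stock crate: each within the walls, its underside on the floor (less than 8 mm above it), leaning less than 0.12 rad, at rest and released ((((x of tin_1 in the frame of tray_large between -0.131 and 0.131 m and y of tin_1 in the frame of tray_large between -0.046 and 0.046 m and z of tin_1 in the frame of tray_large between -0.004 and 0.012 m) and (x of tin_2 in the frame of tray_small between -0.091 and 0.091 m and y of tin_2 in the frame of tray_small between -0.046 and 0.046 m and z of tin_2 in the frame of tray_small between -0.004 and 0.012 m)) or ((x of tin_2 in the frame of tray_large between -0.131 and 0.131 m and y of tin_2 in the frame of tray_large between -0.046 and 0.046 m and z of tin_2 in the frame of tray_large between -0.004 and 0.012 m) and (x of tin_1 in the frame of tray_small between -0.091 and 0.091 m and y of tin_1 in the frame of tray_small between -0.046 and 0.046 m and z of tin_1 in the frame of tray_small between -0.004 and 0.012 m))) and (((x of carton_1 in the frame of tray_large between -0.131 and 0.131 m and y of carton_1 in the frame of tray_large between -0.046 and 0.046 m and z of carton_1 in the frame of tray_large between -0.004 and 0.012 m) and (x of carton_2 in the frame of tray_small between -0.091 and 0.091 m and y of carton_2 in the frame of tray_small between -0.046 and 0.046 m and z of carton_2 in the frame of tray_small between -0.004 and 0.012 m)) or ((x of carton_2 in the frame of tray_large between -0.131 and 0.131 m and y of carton_2 in the frame of tray_large between -0.046 and 0.046 m and z of carton_2 in the frame of tray_large between -0.004 and 0.012 m) and (x of carton_1 in the frame of tray_small between -0.091 and 0.091 m and y of carton_1 in the frame of tray_small between -0.046 and 0.046 m and z of carton_1 in the frame of tray_small between -0.004 and 0.012 m))) and (((x of bottle_1 in the frame of tray_large between -0.131 and 0.131 m and y of bottle_1 in the frame of tray_large between -0.046 and 0.046 m and z of bottle_1 in the frame of tray_large between -0.004 and 0.012 m) and (x of bottle_2 in the frame of stock_crate between -0.146 and 0.146 m and y of bottle_2 in the frame of stock_crate between -0.103 and 0.103 m and z of bottle_2 in the frame of stock_crate between -0.004 and 0.012 m)) or ((x of bottle_2 in the frame of tray_large between -0.131 and 0.131 m and y of bottle_2 in the frame of tray_large between -0.046 and 0.046 m and z of bottle_2 in the frame of tray_large between -0.004 and 0.012 m) and (x of bottle_1 in the frame of stock_crate between -0.146 and 0.146 m and y of bottle_1 in the frame of stock_crate between -0.103 and 0.103 m and z of bottle_1 in the frame of stock_crate between -0.004 and 0.012 m))) and angle between each of tin_1, tin_2, carton_1, carton_2, bottle_1, bottle_2's own z axis and vertical below 0.12 rad and linear speed of each of tin_1, tin_2, carton_1, carton_2, bottle_1, bottle_2 below 0.02 m/s and angular speed of each of tin_1, tin_2, carton_1, carton_2, bottle_1, bottle_2 below 0.3 rad/s); the robot touches nothing.
It fails at once if a tin, carton or bottle was tipped over (leaning more than 0.6 rad) (angle between any of tin_1, tin_2, carton_1, carton_2, bottle_1, bottle_2's own z axis and vertical above 0.6 rad).
It fails at once if a thing was dropped or rammed into a tray (more than 80 N between them) (contact force between any of tin_1, tin_2, carton_1, carton_2, bottle_1, bottle_2 and tray_large above 80 N or contact force between any of tin_1, tin_2, carton_1, carton_2, bottle_1, bottle_2 and tray_small above 80 N).
It also fails if it takes over 102 s, if anything falls off the work surface, if the arm or the gripper's body presses on something with over 40 N, if the wrist force passes 120 N, or if a joint passes its speed limit or range.

### The arm

A 6-joint arm with a two-finger parallel gripper is mounted at the origin on the work surface. World frame = base frame: x ahead of the robot, y to its left, z up, the work surface at z = 0. Lengths are in mm, angles in rad, forces in N, time in s.
With the tool pointing down it reaches from about 275 to 1000 mm from the base axis. Payload 8.4 kg.
Tool frame: the origin (TCP) lies at the very end of the fingers, on their centre line; the grasp point (between the pads) lies r.hold_point_z behind it (r.hold_point_z is the distance from the TCP to the grasp point, in mm); x points along the fingers, z is the direction in which the jaws open and shut, and the axes are right-handed (so a half turn about x gives the same grasp; the last joint's range is limited). The gripper opens to 85 mm and grips with 20 to 120 N. Pads are 22 mm wide; open, the fingers measure 114 mm over their backs; the gripper's body (76 mm by 85 mm) begins 54 mm behind the grasp point. The pads swing forward as they close: fully open they stand 13 mm farther back than shut.
Start: joints at [-1.183, 0.353, 1.633, -0, 1.155, -0.002], TCP at [237.501, -578.119, 231.281] pointing down, gripper open.
Joint ranges: [-2.63, 2.63], [-0.92, 2.1], [0.06, 2.66], [-1.3, 4.44], [0, 2.69], [-3.02, 3.02]. Speed limits (rad/s): [2.22, 2.22, 2.79, 3.14, 3.14, 3.14].

### API

Orientations are given as [roll, pitch, yaw] about the fixed x, y, z axes, in that order (R = Rz(yaw) Ry(pitch) Rx(roll)).
In Python, from rig import r gives the robot as it stands.
- The arm moves only by the tool jog_arm, never from a script. Its argument "series" is a list of rows, each a list of 7 numbers: the turn, a rotation vector about the tool's x, y, z in degrees, then the shift along the tool's x, y, z in cm, then the opening, from 0 (shut) to 1 (fully open). In form: [[wx, wy, wz, tx, ty, tz, fingers], ...]. A call has 1 to 20 rows; each row shifts and turns the commanded pose from where the row before left it, along the tool's axes as they then stand; what a row does not reach is not made up. A row lasts 1/10 s, in which the tool goes at most 50 mm and 8.59 degrees, less where a joint would pass 70% of its speed; a pose out of reach is approached as far as the arm can. A call with a gripper value outside its range is refused whole. The fingers move at their own pace and stop on an object; "force" is the grip in N (left out, the last holds). Time passes only in rows, so rows that do not move let the fingers close. It gives the time, the measured TCP pose, the force and the opening at its end, in the units of the state.
- r.sense(): the state, without advancing time (a new reading comes with each control period).
- r.grab_frame(name): name is "scene" or "top" or "wrist"; returns (picture, depth): 400x640x3 uint8, red, green, blue; 400x640 float32, mm along the optical axis (not along the pixel's ray), 0 where there is no reading.
- r.get_calibration(name): a dict with "mtx" (3x3 intrinsics, pixels), "position" and "rotation" of the camera in the world; the wrist camera has in their place "mount" (4x4, takes a point from camera to tool coordinates, whose origin is the TCP and whose axes are the tool frame's). Camera axes: x right, y down, z forward; pixel columns grow to the right and rows downward; lengths in mm; the calibration is good to about 2 mm. A picture is of the moment at which its call begins: read the wrist's pose just before it. get_calibration takes no time and is no camera call.
- r.sign_off(): hands the job in, once; it reports no verdict.
The state is a dict: "clock": time; "qpos": joint angles; "qvel": joint speeds; "joint_efforts": joint torques, N m; "eef_pos": TCP position; "tcp_rot": TCP orientation; "contact_force": force on the tool from outside, world axes, zero at the start; "wrist_torque": the same for the moment, N m; "opening": opening from 0.0 (shut) to 1.0 (fully open).
Only numpy, scipy, OpenCV 4.12 (cv2) and the standard library are available. Lean on these libraries where they do the work, as an engineer would, in place of code of your own. Each camera call takes 0.05 s, during which the arm holds its last target.

## Working session

There is one attempt and no reset: what is moved stays moved. The work goes in short steps, Python scripts to look and compute and a tool call to move; the robot and the scene stay as the last step left them, time stands still between calls to the robot, and variables do not carry over. Pictures are saved under pics/ and viewed, and the job is handed in when it is done.

Besides the shell and the picture viewer there is one more tool, called as name(argument=value, ...) on one line, values as JSON. jog_arm: Moves the arm, as the interface text tells. Its arguments: {"type":"object","properties":{"series":{"type":"array"},"force":{"type":"number"}},"required":["series"]}

```bash
ls; mkdir -p pics; python3 - <<'E'
from rig import r
import cv2,numpy as np
s=r.sense(); print(s, r.hold_point_z)
for n in ["top","scene"]:
    p,d=r.grab_frame(n); cv2.imwrite(f"pics/{n}0.png",p[:,:,::-1]); np.savez(f"{n}0.npz",p=p,d=d)
    print(n,r.get_calibration(n))
print(r.get_calibration("wrist"))
E
```

```text
pics
{'clock': 0.0, 'qpos': array([-1.18342832e+00,  3.53662024e-01,  1.63412570e+00, -7.19786778e-06,
        1.15520077e+00, -2.38710874e-03]), 'qvel': array([ 0.00018212,  0.00024086, -0.00174055,  0.00205624,  0.00110205,
        0.0004985 ]), 'joint_efforts': array([-6.47134984e-04, -6.05268717e+01, -3.42073059e+01,  8.74392049e-05,
        9.50434740e-03,  3.29758983e-06]), 'eef_pos': array([ 237.30313998, -577.68681493,  230.55662335]), 'tcp_rot': array([-3.13926501,  1.56940047,  1.96288199]), 'contact_force': array([1.00577286, 0.13243101, 0.73116819]), 'wrist_torque': array([-0.02129218, -0.03957073,  0.03187455]), 'opening': 1.0009134049001538} 18.700000000000003
top {'mtx': array([[425.01555644,   0.        , 320.29979087],
       [  0.        , 425.01555644, 197.37650489],
       [  0.        ,   0.        ,   1.        ]]), 'position': array([496.98651689,  46.28374775, 970.65611439]), 'rotation': array([-3.05865291,  0.00489951, -1.58003097])}
scene {'mtx': array([[368.2060789 ,   0.        , 317.88149693],
       [  0.        , 368.2060789 , 200.57291927],
       [  0.        ,   0.        ,   1.        ]]), 'position': array([1104.88731907,  335.13322392,  532.47817623]), 'rotation': array([-2.25588298,  0.00232147,  2.07170451])}
{'mtx': array([[305.55187064,   0.        , 318.32345183],
       [  0.        , 305.55187064, 209.62752391],
       [  0.        ,   0.        ,   1.        ]]), 'mount': array([[ 5.13747311e-04, -2.96565146e-01,  9.55012487e-01,
        -1.41192156e+02],
       [-5.72411278e-04, -9.55012544e-01, -2.96564856e-01,
         7.53221654e+01],
       [ 9.99999704e-01, -3.94300521e-04, -6.60392361e-04,
        -4.97293476e-01],
       [ 0.00000000e+00,  0.00000000e+00,  0.00000000e+00,
         1.00000000e+00]])}
```

View pics/top0.png

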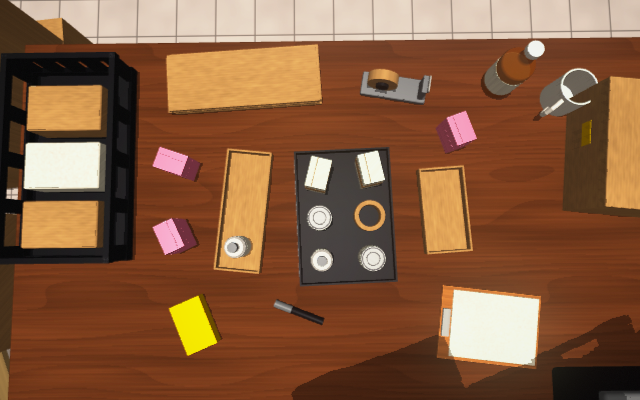

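View pics/scene0.png

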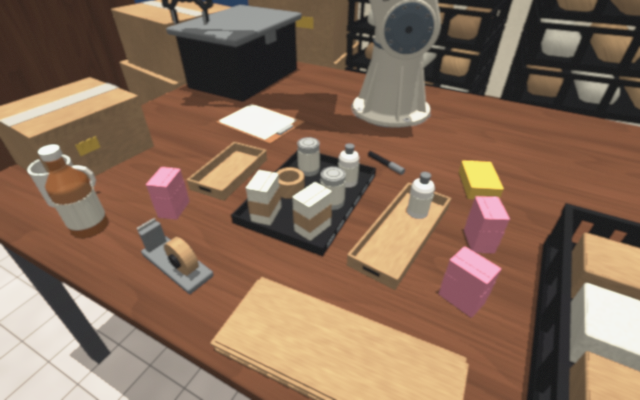

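```bash
cat > h.py <<'E'
import numpy as np,cv2
from scipy.spatial.transform import Rotation as R
def rot(rpy): return R.from_euler('xyz',rpy).as_matrix()
def cast(cal,u,v,z):
    d=rot(cal['rotation'])@np.linalg.inv(cal['mtx'])@np.array([u,v,1.]); p=np.array(cal['position'])
    return p+d*(z-p[2])/d[2]
def cloud(cal,d):
    v,u=np.mgrid[:400,:640]; c=np.stack([(u-cal['mtx'][0,2])/cal['mtx'][0,0]*d,(v-cal['mtx'][1,2])/cal['mtx'][1,1]*d,d],-1)
    return c@rot(cal['rotation']).T+cal['position']
E
python3 - <<'E'
from rig import r
from h import *
f=np.load('top0.npz');p,d=f['p'],f['d'];cal=r.get_calibration('top')
W=cloud(cal,d); z=W[...,2]
print('table z',np.median(z[300:350,230:270]))
cv2.imwrite('pics/topz.png',cv2.resize(p[130:300,200:490,::-1],None,fx=2.7,fy=2.7,interpolation=cv2.INTER_CUBIC))
# tops
m=((z>62)&(z<125)).astype(np.uint8); m[:,:205]=0;m[:,480:]=0;m[:140]=0;m[290:]=0
n,l,st,ce=cv2.connectedComponentsWithStats(m)
for i in range(1,n):
    if st[i,4]<25: continue
    q=l==i; zz=z[q]; zt=np.percentile(zz,90)
    qq=q&(z>np.percentile(zz,50)-4)
    c,(w,h),a=cv2.minAreaRect(W[q&(abs(z-np.median(zz))<4)][:,:2].astype(np.float32))
    print(ce[i].round(1),st[i].tolist(),'zmed',np.median(zz).round(1),'zmax',zt.round(1),'rect',np.round(c,1),round(w,1),round(h,1),round(a,1))
# trays/crate rims
for name,lo,hi,box in [('L',23,36,(205,140,280,285)),('C',19,30,(285,140,405,290)),('S',23,36,(408,150,480,265))]:
    m=((z>lo)&(z<hi)); k=np.zeros_like(m);k[box[1]:box[3],box[0]:box[2]]=1; m&=k
    n,l,st,ce=cv2.connectedComponentsWithStats(m.astype(np.uint8)); i=1+np.argmax(st[1:,4]); 
    c,(w,h),a=cv2.minAreaRect(W[l==i][:,:2].astype(np.float32))
    print(name,np.round(c,1),round(w,1),round(h,1),round(a,2),'zmed',np.median(z[l==i]).round(1))
E
```

```text
table z 0.6560916465171545
[459.8 142.4] [451, 140, 23, 8, 111] zmed 87.7 zmax 92.1 rect [ 687.2 -252.1] 13.6 34.7 13.9
[370.1 168. ] [356, 151, 29, 36, 719] zmed 94.6 zmax 96.8 rect [631.9 -55.9] 64.2 44.2 12.2
[318.  173.3] [305, 156, 27, 36, 688] zmed 94.7 zmax 96.8 rect [621.8  54.1] 43.9 64.2 76.7
[319.2 217.6] [307, 206, 25, 25, 480] zmed 85.5 zmax 87.4 rect [528.7  53.1] 50.2 48.1 89.3
[235.1 246.8] [224, 236, 24, 22, 393] zmed 84.0 zmax 104.9 rect [469.6 230.1] 39.0 40.1 16.5
[372.3 258. ] [360, 246, 26, 25, 519] zmed 85.2 zmax 87.6 rect [443.9 -57.8] 49.8 49.2 89.8
[321.6 259.9] [311, 249, 22, 23, 377] zmed 84.0 zmax 104.9 rect [439.9  48. ] 38.9 38.6 63.0
L [549.  222.4] 100.9 270.8 84.14 zmed 30.2
C [535.1  -3.6] 300.6 216.2 2.22 zmed 25.4
S [ 546.3 -225.9] 191.0 101.5 3.86 zmed 30.3
```

View pics/topz.png

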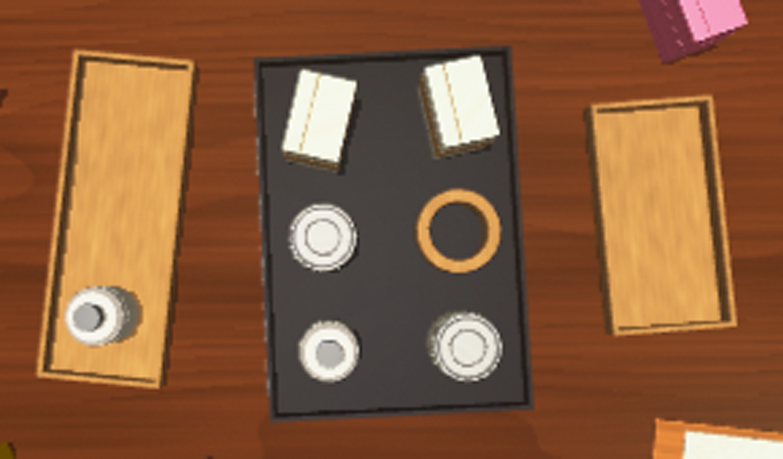

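```bash
cat >> h.py <<'E'
def plan(s,tgt,jaw):
    """tgt world TCP mm, jaw = desired jaw direction deg (mod 180). prints turn about tool x then shift in tool axes after turn (cm)"""
    M=rot(s['tcp_rot']); 
    j=np.degrees(np.arctan2(M[1,2],M[0,2])); 
    dw=(jaw-j+90)%180-90           # about world z
    wx=-dw
    # level correction: ideal orientation
    a=np.radians(j+dw); zt=np.array([np.cos(a),np.sin(a),0]); xt=np.array([0,0,-1.]); yt=np.cross(zt,xt)
    T=np.stack([xt,yt,zt],1)
    rv=np.degrees((R.from_matrix(M).inv()*R.from_matrix(T)).as_rotvec())
    sh=T.T@(np.array(tgt)-s['eef_pos'])/10
    print('jaw now %.2f'%j,'rotvec',rv.round(2),'q6 %.2f'%s['qpos'][5],'shift cm (after turn)',sh.round(2), 'tilt', np.degrees(np.arccos(-M[2,0])).round(2))
E
python3 - <<'E'
from rig import r
from h import *
s=r.sense()
plan(s,[443.9,-57.8,160],93.9)
plan(s,[443.9,-57.8,44],93.9)
E
```

```text
jaw now -67.67 rotvec [ 1.843e+01 -7.000e-02  1.000e-02] q6 -0.00 shift cm (after turn) [  7.06  24.14 -50.47] tilt 0.07
jaw now -67.67 rotvec [ 1.843e+01 -7.000e-02  1.000e-02] q6 -0.00 shift cm (after turn) [ 18.66  24.14 -50.47] tilt 0.07
```

jog_arm(series=[[6.14,0,0,0,0,0,1],[6.14,0,0,0,0,0,1],[6.15,0,0,0,0,0,1],[0,0,0,0,1.72,-3.6,1],[0,0,0,0,1.72,-3.6,1],[0,0,0,0,1.72,-3.6,1],[0,0,0,0,1.72,-3.6,1],[0,0,0,0,1.72,-3.6,1],[0,0,0,0,1.72,-3.6,1],[0,0,0,0,1.72,-3.6,1],[0,0,0,0,1.72,-3.6,1],[0,0,0,0,1.72,-3.6,1],[0,0,0,0,1.72,-3.6,1],[0,0,0,0,1.72,-3.6,1],[0,0,0,0,1.72,-3.6,1],[0,0,0,0,1.72,-3.6,1],[0,0,0,0,1.72,-3.6,1],[0,0,0,0,0,0,1],[0,0,0,0,0,0,1],[0,0,0,0,0,0,1]], force=40)

```text
clock: 2.1
eef_pos: [443.0, -59.5, 231.1]
tcp_rot: [-1.274, 1.57, -2.777]
contact_force: [-0.4, -0.3, 0.1]
opening: 0.998
```

```bash
python3 - <<'E'
from rig import r
from h import *
s=r.sense(); print(s['eef_pos'],s['clock'])
plan(s,[443.9,-57.8,44],93.9)
p,d=r.grab_frame('wrist'); cv2.imwrite('pics/w1.png',p[:,:,::-1]); np.savez('w1.npz',p=p,d=d)
M=rot(s['tcp_rot']); c=r.get_calibration('wrist'); mt=c['mount']
cal=dict(mtx=c['mtx'],position=M@mt[:3,3]+s['eef_pos'],rotation=R.from_matrix(M@mt[:3,:3]).as_euler('xyz'))
W=cloud(cal,d);z=W[...,2]; m=(d>0)&(z>76)&(z<92)
n,l,st,ce=cv2.connectedComponentsWithStats(m.astype(np.uint8))
for i in range(1,n):
    if st[i,4]>300:
        q=W[l==i]; c,(w,h),a=cv2.minAreaRect(q[:,:2].astype(np.float32)); print(st[i],np.round(c,1),round(w,1),round(h,1),np.median(q[:,2]))
E
```

```text
[442.96310151 -59.4655727  231.06047103] 2.1
jaw now -86.10 rotvec [-0.    0.01  0.04] q6 1.37 shift cm (after turn) [18.71  0.1  -0.16] tilt 0.04
[152   0  65  26 380] [590.3  59.1] 17.2 46.6 84.6863310963468
[307   3  55  17 367] [599.9 -60.9] 2.5 43.6 85.22408350110322
[ 170   64   60   61 2854] [527.4  53.3] 50.7 50.7 83.25086060747523
[   0  125   40   46 1224] [467.7 226. ] 31.9 42.1 81.95402835058016
[188 169  44  42 922] [440.3  48.6] 42.1 37.8 81.73320579618172
[ 289  169   53   52 2116] [442.2 -56.1] 50.6 51.4 83.12906455589422
```

View pics/w1.png

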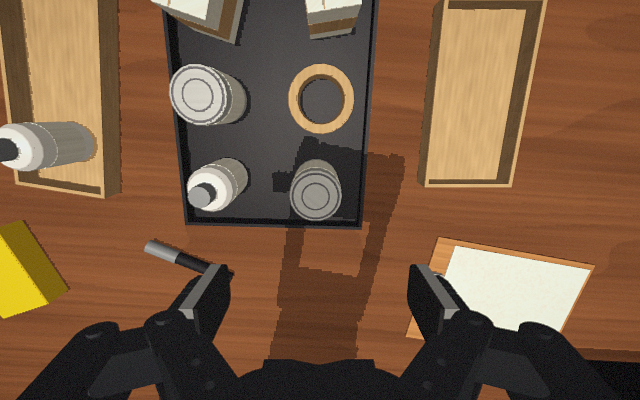

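jog_arm(series=[[0,0,0,3,0,-0.25,1],[0,0,0,3,0,0,1],[0,0,0,3,0,0,1],[0,0,0,3,0,0,1],[0,0,0,3,0,0,1],[0,0,0,2.3,0,0,1],[0,0,0,1.5,0,0,1],[0,0,0,0.5,0,0,1],[0,0,0,0,0,0,1],[0,0,0,0,0,0,0.3],[0,0,0,0,0,0,0.3],[0,0,0,0,0,0,0.3],[0,0,0,0,0,0,0.3],[0,0,0,0,0,0,0.3],[0,0,0,0,0,0,0.3],[0,0,0,0,0,0,0.3],[0,0,0,0,0,0,0.3],[0,0,0,0,0,0,0.3],[0,0,0,0,0,0,0.3]], force=40)

```text
clock: 4.05
eef_pos: [443.9, -56.6, 39.3]
tcp_rot: [1.25, 1.569, -0.252]
contact_force: [-0.8, -0.1, 6.0]
opening: 0.6
```

```bash
python3 - <<'E'
from rig import r
from h import *
s=r.sense(); print(s['eef_pos'],s['clock'],s['opening'],s['contact_force'])
plan(s,[506.4,-228.6,s['eef_pos'][2]+5],93.9)
E
```

```text
[443.92908719 -56.55847832  39.25411635] 4.05 0.5999074743186291 [-0.807049   -0.09097125  5.95552796]
jaw now -86.08 rotvec [ 0.02  0.03 -0.09] q6 1.37 shift cm (after turn) [-0.5   5.06 17.59] tilt 0.1
```

jog_arm(series=[[0,0,0,-1,0,0,0.3],[0,0,0,-2.5,0,0,0.3],[0,0,0,-2.5,0,0,0.3],[0,0,0,0,0.42,1.47,0.3],[0,0,0,0,0.84,2.94,0.3],[0,0,0,0,0.84,2.94,0.3],[0,0,0,0,0.84,2.94,0.3],[0,0,0,0,0.84,2.94,0.3],[0,0,0,0,0.84,2.94,0.3],[0,0,0,0,0.42,1.42,0.3],[0,0,0,0,0,0,0.3],[0,0,0,0,0,0,0.3],[0,0,0,2,0,0,0.3],[0,0,0,2,0,0,0.3],[0,0,0,1,0,0,0.3],[0,0,0,0.4,0,0,0.3],[0,0,0,0,0,0,0.3],[0,0,0,0,0,0,0.3]])

```text
clock: 5.85
eef_pos: [505.9, -228.4, 44.9]
tcp_rot: [1.135, 1.57, -0.368]
contact_force: [-0.5, -0.7, -1.3]
opening: 0.597
```

```bash
python3 - <<'E'
from rig import r
from h import *
s=r.sense(); print(s['eef_pos'],s['clock'],s['opening'],s['contact_force'])
p,d=r.grab_frame('wrist'); cv2.imwrite('pics/w2.png',p[:,:,::-1])
E
```

```text
[ 505.94809443 -228.39798317   44.92017381] 5.85 0.5970623693044923 [-0.50438878 -0.71227144 -1.25274053]
```

View pics/w2.png

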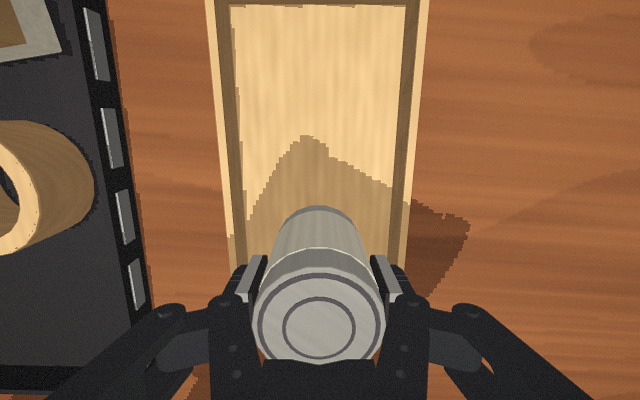

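The tin, centred at about (318, 325), is in the jaws over the middle of the small tray's width. I'll lower the last 5–6 mm and watch the force.

jog_arm(series=[[0,0,0,0.2,0,0,0.3],[0,0,0,0.2,0,0,0.3],[0,0,0,0.1,0,0,0.3],[0,0,0,0,0,0,0.3],[0,0,0,0,0,0,0.3]])

```text
clock: 6.4
eef_pos: [505.6, -228.5, 39.4]
tcp_rot: [1.132, 1.571, -0.37]
contact_force: [-0.1, 0.4, 0.8]
opening: 0.603
```

jog_arm(series=[[0,0,0,0.05,0,0,0.3],[0,0,0,0.05,0,0,0.3],[0,0,0,0,0,0,0.3],[0,0,0,0,0,0,0.3]])

```text
clock: 6.8
eef_pos: [505.6, -228.5, 39.3]
tcp_rot: [1.312, 1.571, -0.19]
contact_force: [-4.2, 2.0, 13.2]
opening: 0.598
```

jog_arm(series=[[0,0,0,0,0,0,0.8],[0,0,0,0,0,0,0.8],[0,0,0,0,0,0,0.8],[0,0,0,0,0,0,0.8],[0,0,0,-1,0,0,0.8],[0,0,0,-2,0,0,0.8],[0,0,0,-3,0,0,0.8],[0,0,0,-4,0,0,0.8],[0,0,0,-2,0,0,0.8],[0,0,0,0,0,0,0.8],[0,0,0,0,0,0,0.8]])

```text
clock: 7.9
eef_pos: [505.5, -228.5, 158.7]
tcp_rot: [1.052, 1.57, -0.451]
contact_force: [-0.4, -0.9, -0.7]
opening: 0.803
```

```bash
cat >> h.py <<'E'
def wristcloud(r,s,name):
    p,d=r.grab_frame('wrist'); cv2.imwrite(f'pics/{name}.png',p[:,:,::-1])
    M=rot(s['tcp_rot']); c=r.get_calibration('wrist'); mt=c['mount']
    cal=dict(mtx=c['mtx'],position=M@mt[:3,3]+s['eef_pos'],rotation=R.from_matrix(M@mt[:3,:3]).as_euler('xyz'))
    return p,d,cloud(cal,d)
def blobs(d,W,lo,hi,mn=300):
    z=W[...,2]; n,l,st,ce=cv2.connectedComponentsWithStats(((d>0)&(z>lo)&(z<hi)).astype(np.uint8))
    for i in range(1,n):
        if st[i,4]>mn:
            q=W[l==i]; c,(w,h),a=cv2.minAreaRect(q[:,:2].astype(np.float32)); print(st[i],np.round(c,1),round(w,1),round(h,1),round(a,1),'z',np.median(q[:,2]).round(1))
E
python3 - <<'E'
from rig import r
from h import *
s=r.sense(); print(s['eef_pos'],s['clock'],s['opening'],s['contact_force'])
plan(s,[631.9,-55.9,160],102.2)
p,d,W=wristcloud(r,s,'w3'); blobs(d,W,74,90); print(); blobs(d,W,88,100)
E
```

```text
[ 505.53978912 -228.4727654   158.74045127] 7.9 0.8034951683204637 [-0.42456245 -0.903686   -0.7304041 ]
jaw now -86.10 rotvec [-8.3   0.03 -0.04] q6 1.08 shift cm (after turn) [ -0.13  16.   -14.2 ] tilt 0.05
[  35    0   79   74 1384] [609.7 -69.1] 28.8 57.3 53.5 z 82.3
[ 285  186   68   67 3520] [ 503.8 -228.3] 51.3 50.8 2.7 z 83.1

[   0    0  100   71 5144] [617.7 -57.4] 38.5 46.4 11.2 z 92.7
```

View pics/w3.png

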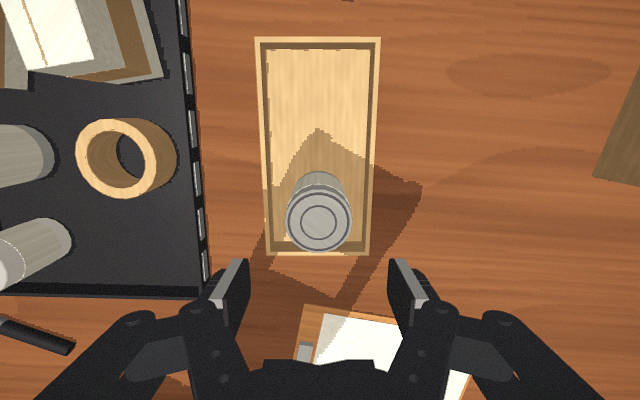

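jog_arm(series=[[-4.15,0,0,0,0,0,0.85],[-4.15,0,0,0,0,0,0.85],[0,0,0,0,1.33,-1.19,0.85],[0,0,0,0,2.66,-2.38,0.85],[0,0,0,0,2.66,-2.38,0.85],[0,0,0,0,2.66,-2.38,0.85],[0,0,0,0,2.66,-2.38,0.85],[0,0,0,0,2.66,-2.38,0.85],[0,0,0,0,1.33,-1.19,0.85],[0,0,0,0,0,0,0.85],[0,0,0,0,0,0,0.85]])

```text
clock: 9.05
eef_pos: [630.3, -55.5, 157.1]
tcp_rot: [-1.684, 1.568, -3.041]
contact_force: [-0.6, 0.3, -0.1]
opening: 0.848
```

```bash
python3 - <<'E'
from rig import r
from h import *
s=r.sense(); print(s['eef_pos'],s['clock'],s['opening'],s['contact_force'])
plan(s,[631.3,-55.4,45],102.2)
p,d,W=wristcloud(r,s,'w4'); blobs(d,W,88,100)
E
```

```text
[630.26819987 -55.47328211 157.10972089] 9.05 0.8481027891211405 [-0.56223084  0.34022316 -0.05002582]
jaw now -77.75 rotvec [ 0.05 -0.02  0.14] q6 1.27 shift cm (after turn) [1.121e+01 1.000e-01 1.000e-02] tilt 0.14
[ 577  118   63   97 3640] [ 712.3 -245.3] 63.9 44.0 20.0 z 88.6
[ 120  150   89  105 5644] [620.8  55.6] 44.5 64.9 76.2 z 92.5
[ 286  179   64   85 5190] [630.8 -54.3] 64.0 44.0 12.1 z 92.5
```

View pics/w4.png

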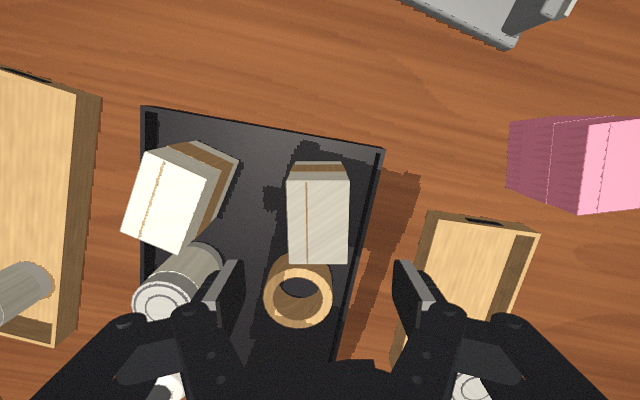

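The carton's top is at (318, 220), centred between and aligned with the jaws, and both cameras agree within about 1.6 mm. Descending to grip it.

jog_arm(series=[[0,0,0,2,0.1,0,0.85],[0,0,0,3,0,0,0.85],[0,0,0,3,0,0,0.85],[0,0,0,2,0,0,0.85],[0,0,0,1,0,0,0.85],[0,0,0,0.4,0,0,0.85],[0,0,0,0,0,0,0.85],[0,0,0,0,0,0,0.3],[0,0,0,0,0,0,0.3],[0,0,0,0,0,0,0.3],[0,0,0,0,0,0,0.3],[0,0,0,0,0,0,0.3],[0,0,0,0,0,0,0.3],[0,0,0,0,0,0,0.3],[0,0,0,0,0,0,0.3],[0,0,0,0,0,0,0.3]], force=35)

```text
clock: 10.7
eef_pos: [633.1, -55.0, 45.5]
tcp_rot: [1.19, 1.569, -0.167]
contact_force: [-0.9, -0.0, 6.1]
opening: 0.512
```

```bash
python3 - <<'E'
from rig import r
from h import *
s=r.sense(); print(s['eef_pos'],s['clock'],s['opening'],s['contact_force'])
plan(s,[586.2,-223.2,s['eef_pos'][2]],93.9)
E
```

```text
[633.06611572 -54.99740227  45.47263131] 10.7 0.5120045896305723 [-8.64385698e-01 -5.86341938e-04  6.09106584e+00]
jaw now -77.79 rotvec [ 8.31  0.03 -0.1 ] q6 1.27 shift cm (after turn) [ 0.   -5.82 16.46] tilt 0.1
```

jog_arm(series=[[0,0,0,-1,0,0,0.3],[0,0,0,-2.5,0,0,0.3],[0,0,0,-2.5,0,0,0.3],[4.15,0,0,0,0,0,0.3],[4.15,0,0,0,0,0,0.3],[0,0,0,0,-0.46,1.37,0.3],[0,0,0,0,-0.92,2.74,0.3],[0,0,0,0,-0.92,2.74,0.3],[0,0,0,0,-0.92,2.74,0.3],[0,0,0,0,-0.92,2.74,0.3],[0,0,0,0,-0.92,2.74,0.3],[0,0,0,0,-0.46,1.37,0.3],[0,0,0,0,0,0,0.3],[0,0,0,2,0,0,0.3],[0,0,0,2,0,0,0.3],[0,0,0,1,0,0,0.3],[0,0,0,0.4,0,0,0.3],[0,0,0,0,0,0,0.3],[0,0,0,0,0,0,0.3]])

```text
clock: 12.6
eef_pos: [589.0, -222.6, 51.0]
tcp_rot: [1.191, 1.57, -0.311]
contact_force: [-0.2, 0.2, -2.6]
opening: 0.513
```

```bash
python3 - <<'E'
from rig import r
from h import *
s=r.sense(); print(s['eef_pos'],s['clock'],s['opening'],s['contact_force'])
p,d=r.grab_frame('wrist'); cv2.imwrite('pics/w5.png',p[:,:,::-1])
E
```

```text
[ 589.03215618 -222.6263217    50.97187154] 12.6 0.5134271756620413 [-0.17196406  0.24131056 -2.61481419]
```

View pics/w5.png

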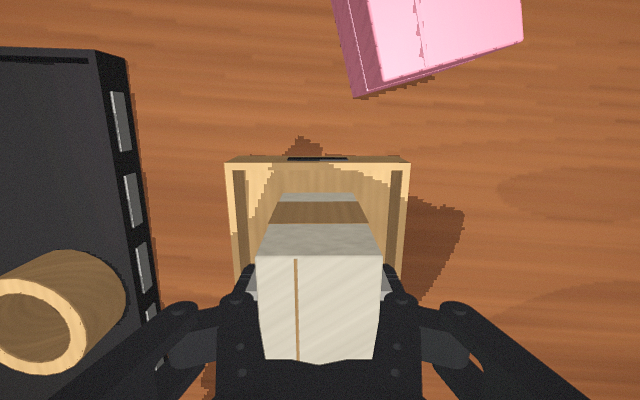

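The carton (top face at about x 257–382) is centred between the small tray's walls. I'll lower it the last 5–6 mm.

jog_arm(series=[[0,0,0,0.2,0,0,0.3],[0,0,0,0.2,0,0,0.3],[0,0,0,0.1,0,0,0.3],[0,0,0,0,0,0,0.3],[0,0,0,0.05,0,0,0.3],[0,0,0,0,0,0,0.3],[0,0,0,0,0,0,0.3]])

```text
clock: 13.35
eef_pos: [588.5, -222.7, 45.5]
tcp_rot: [1.425, 1.571, -0.077]
contact_force: [-2.6, 1.6, 7.8]
opening: 0.51
```

jog_arm(series=[[0,0,0,0,0,0,0.75],[0,0,0,0,0,0,0.75],[0,0,0,0,0,0,0.75],[0,0,0,0,0,0,0.75],[0,0,0,-1,0,0,0.75],[0,0,0,-2,0,0,0.75],[0,0,0,-3,0,0,0.75],[0,0,0,-4,0,0,0.75],[0,0,0,-3,0,0,0.85],[0,0,0,0,0,0,0.85],[0,0,0,0,0,0,0.85]])

```text
clock: 14.45
eef_pos: [588.8, -222.9, 176.0]
tcp_rot: [1.148, 1.569, -0.355]
contact_force: [0.2, -0.5, 0.1]
opening: 0.853
```

```bash
python3 - <<'E'
from rig import r
from h import *
s=r.sense(); print(s['eef_pos'],s['clock'],s['opening'],s['contact_force'])
plan(s,[528,53,175],84.1)
p,d,W=wristcloud(r,s,'w6'); blobs(d,W,88,100)
E
```

```text
[ 588.78281987 -222.86690014  175.9506279 ] 14.45 0.852791532630693 [ 0.2156383  -0.47798835  0.07081632]
jaw now -86.10 rotvec [ 9.8   0.04 -0.11] q6 1.14 shift cm (after turn) [  0.1   -8.88 -26.82] tilt 0.11
[ 324    0   84  100 4771] [ 712.2 -246.8] 63.0 43.9 19.3 z 88.8
[ 289  178   58   79 4430] [ 586.4 -221.9] 64.0 44.0 4.0 z 92.5
[  0 342  23  26 342] [442.4  45. ] 20.8 12.9 33.8 z 93.7
```

View pics/w6.png

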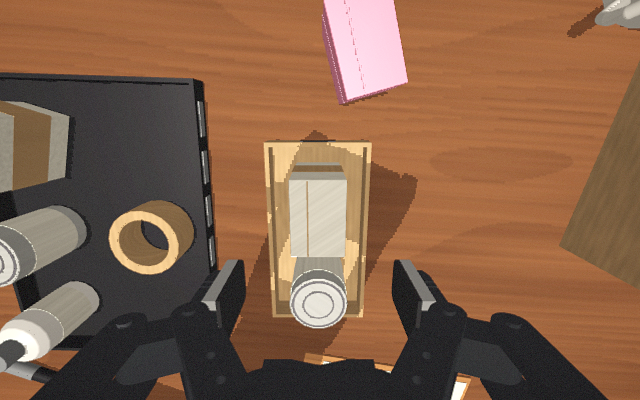

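Small tray now holds a carton at (318, 215) and a tin at (318, 300), both upright. On to the second tin.

jog_arm(series=[[4.9,0,0,0,0,0,0.9],[4.9,0,0,0,0,0,0.9],[0,0,0,0,-0.49,-1.49,0.9],[0,0,0,0,-0.99,-2.98,0.9],[0,0,0,0,-0.99,-2.98,0.9],[0,0,0,0,-0.99,-2.98,0.9],[0,0,0,0,-0.99,-2.98,0.9],[0,0,0,0,-0.99,-2.98,0.9],[0,0,0,0,-0.99,-2.98,0.9],[0,0,0,0,-0.99,-2.98,0.9],[0,0,0,0,-0.99,-2.98,0.9],[0,0,0,0,-0.49,-1.49,0.9],[0,0,0,0,0,0,0.9],[0,0,0,0,0,0,0.9]])

```text
clock: 15.9
eef_pos: [527.1, 53.2, 174.4]
tcp_rot: [-0.952, 1.57, -2.623]
contact_force: [0.3, -0.6, -0.6]
opening: 0.904
```

```bash
python3 - <<'E'
from rig import r
from h import *
s=r.sense(); print(s['eef_pos'],s['clock'],s['opening'],s['contact_force'])
plan(s,[528,53,40],84.1)
p,d,W=wristcloud(r,s,'w7'); blobs(d,W,76,88);blobs(d,W,88,100)
E
```

```text
[527.09068185  53.23551243 174.38907817] 15.9 0.9036084660617633 [ 0.27494981 -0.56504998 -0.58041931]
jaw now -95.78 rotvec [0.12 0.03 0.04] q6 1.77 shift cm (after turn) [1.344e+01 9.000e-02 1.000e-02] tilt 0.05
[ 286  179   64   63 3110] [527.8  54.3] 51.2 51.0 51.7 z 83.1
[ 102  271   50   43 1149] [470.  229.5] 42.3 35.2 36.0 z 81.6
[ 309  282   47   39 1019] [442.5  50.1] 42.1 35.3 89.8 z 81.5
[ 266   31   75  109 6482] [620.7  55.7] 44.2 64.1 76.2 z 92.6
[100 289  31  27 311] [471.7 228.1] 20.6 11.8 37.2 z 94.5
```

View pics/w7.png

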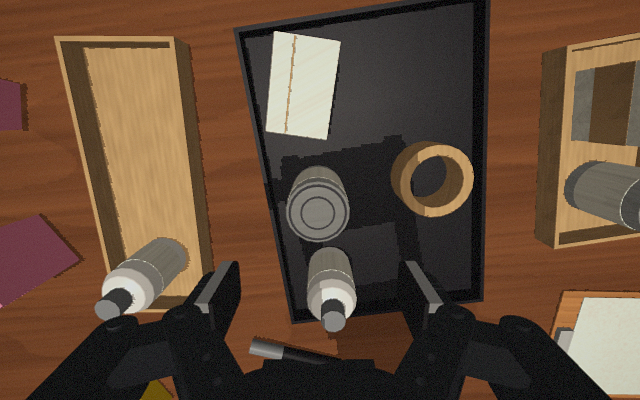

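The tin is centred at (318, 212). Descending to grip it.

jog_arm(series=[[0,0,0,2,0.07,0,0.85],[0,0,0,3,0,-0.03,0.85],[0,0,0,3,0,0,0.85],[0,0,0,3,0,0,0.85],[0,0,0,1.7,0,0,0.85],[0,0,0,0.7,0,0,0.85],[0,0,0,0.2,0,0,0.85],[0,0,0,0,0,0,0.85],[0,0,0,0,0,0,0.3],[0,0,0,0,0,0,0.3],[0,0,0,0,0,0,0.3],[0,0,0,0,0,0,0.3],[0,0,0,0,0,0,0.3],[0,0,0,0,0,0,0.3],[0,0,0,0,0,0,0.3],[0,0,0,0,0,0,0.3],[0,0,0,0,0,0,0.3]], force=40)

```text
clock: 17.65
eef_pos: [529.0, 53.4, 39.9]
tcp_rot: [1.639, 1.569, -0.034]
contact_force: [-1.3, -1.5, 5.9]
opening: 0.602
```

```bash
python3 - <<'E'
from rig import r
from h import *
s=r.sense(); print(s['eef_pos'],s['clock'],s['opening'],s['contact_force'])
plan(s,[549,222.4,s['eef_pos'][2]],84.1)
E
```

```text
[529.00875209  53.42896917  39.92838421] 17.65 0.6016067922357177 [-1.34100583 -1.49954618  5.88621589]
jaw now -95.88 rotvec [ 0.02 -0.01 -0.11] q6 1.77 shift cm (after turn) [  0.     0.25 -17.01] tilt 0.11
```

jog_arm(series=[[0,0,0,-1,0,0,0.3],[0,0,0,-2.5,0,0,0.3],[0,0,0,-2.5,0,0,0.3],[0,0,0,0,0.05,-1.4,0.3],[0,0,0,0,0.05,-2.85,0.3],[0,0,0,0,0.05,-2.85,0.3],[0,0,0,0,0.05,-2.85,0.3],[0,0,0,0,0.05,-2.85,0.3],[0,0,0,0,0,-2.85,0.3],[0,0,0,0,0,-1.36,0.3],[0,0,0,0,0,0,0.3],[0,0,0,2,0,0,0.3],[0,0,0,2,0,0,0.3],[0,0,0,1,0,0,0.3],[0,0,0,0.4,0,0,0.3],[0,0,0,0,0,0,0.3],[0,0,0,0,0,0,0.3]])

```text
clock: 19.35
eef_pos: [548.6, 222.3, 45.4]
tcp_rot: [2.027, 1.57, 0.353]
contact_force: [0.2, 0.8, -1.2]
opening: 0.604
```

```bash
python3 - <<'E'
from rig import r
from h import *
s=r.sense(); print(s['eef_pos'],s['clock'],s['opening'],s['contact_force'])
p,d=r.grab_frame('wrist'); cv2.imwrite('pics/w8.png',p[:,:,::-1])
E
```

```text
[548.59659835 222.32306159  45.41892936] 19.35 0.6037304627034473 [ 0.1930882   0.80233198 -1.16444225]
```

View pics/w8.png

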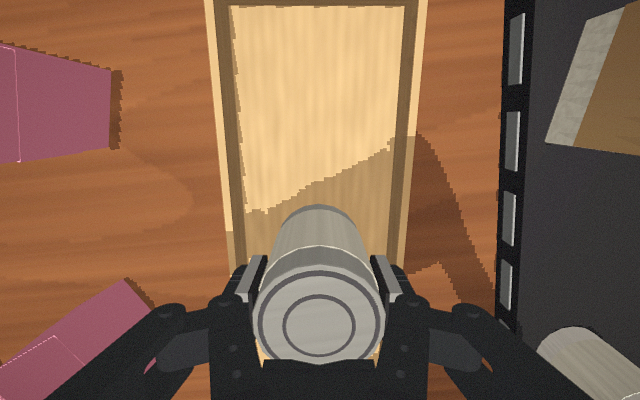

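The tin (318, 325) is centred in the large tray. Lowering it.

jog_arm(series=[[0,0,0,0.2,0,0,0.3],[0,0,0,0.2,0,0,0.3],[0,0,0,0.1,0,0,0.3],[0,0,0,0,0,0,0.3],[0,0,0,0.06,0,0,0.3],[0,0,0,0,0,0,0.3],[0,0,0,0,0,0,0.3]])

```text
clock: 20.1
eef_pos: [548.2, 222.4, 40.0]
tcp_rot: [2.024, 1.571, 0.35]
contact_force: [-2.3, -1.2, 8.1]
opening: 0.6
```

jog_arm(series=[[0,0,0,0,0,0,0.8],[0,0,0,0,0,0,0.8],[0,0,0,0,0,0,0.8],[0,0,0,0,0,0,0.8],[0,0,0,-1,0,0,0.8],[0,0,0,-2,0,0,0.8],[0,0,0,-3,0,0,0.8],[0,0,0,-4,0,0,0.8],[0,0,0,-3,0,0,0.85],[0,0,0,0,0,0,0.85],[0,0,0,0,0,0,0.85]])

```text
clock: 21.2
eef_pos: [548.5, 222.5, 170.3]
tcp_rot: [2.06, 1.569, 0.386]
contact_force: [-0.3, -0.3, -0.5]
opening: 0.851
```

```bash
python3 - <<'E'
from rig import r
from h import *
s=r.sense(); print(s['eef_pos'],s['clock'],s['opening'],s['contact_force'])
plan(s,[621.4,55,170],76.5)
p,d,W=wristcloud(r,s,'w9'); blobs(d,W,76,88);blobs(d,W,88,100)
E
```

```text
[548.46241112 222.53164023 170.28298083] 21.2 0.8508376887833552 [-0.30236811 -0.32023772 -0.47484642]
jaw now -95.90 rotvec [ 7.6  -0.06 -0.09] q6 2.06 shift cm (after turn) [ 0.03 11.   14.59] tilt 0.11
[496  38  41 100 957] [625.4  76.7] 6.6 64.3 80.8 z 82.3
[140  77  16  65 591] [639.1 335.7] 6.3 43.9 77.1 z 82.8
[ 287  183   64   64 3191] [547.3 223. ] 51.2 50.7 11.9 z 83.1
[  0 216  55 142 826] [505.9 485.4] 12.8 132.0 89.6 z 81.6
[113 250  83  51 669] [513. 362.] 65.6 32.7 64.5 z 82.4
[ 293  278   49   39 1056] [471.8 232.2] 42.5 35.7 84.7 z 81.6
[499 288  49  28 843] [449.   50.6] 40.1 23.3 84.4 z 81.4
[ 505   37  100  109 6961] [620.7  56.2] 45.7 64.2 76.3 z 92.4
[  49   54   98   88 5146] [649.1 365.4] 65.0 43.7 70.6 z 88.8
[   0  254   48  115 1593] [491.3 480.2] 4.8 105.4 89.7 z 93.6
[ 110  255   80   67 2296] [497.6 368.5] 52.5 45.2 25.4 z 88.7
```

View pics/w9.png

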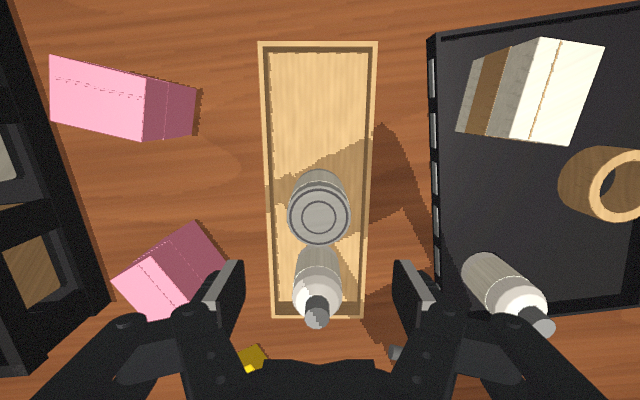

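The tin at (318, 214) and the original bottle at (318, 300) both stand in the large tray. Now the last carton.

jog_arm(series=[[3.8,0,0,0,0,0,0.85],[3.8,0,0,0,0,0,0.85],[0,0,0,0,0.92,1.22,0.85],[0,0,0,0,1.83,2.43,0.85],[0,0,0,0,1.83,2.43,0.85],[0,0,0,0,1.83,2.43,0.85],[0,0,0,0,1.83,2.43,0.85],[0,0,0,0,1.83,2.43,0.85],[0,0,0,0,0.92,1.22,0.85],[0,0,0,0,0,0,0.85],[0,0,0,0,0,0,0.85]])

```text
clock: 22.35
eef_pos: [620.4, 54.8, 168.5]
tcp_rot: [-1.533, 1.569, 2.944]
contact_force: [-0.5, 0.5, -0.8]
opening: 0.852
```

```bash
python3 - <<'E'
from rig import r
from h import *
s=r.sense(); print(s['eef_pos'],s['clock'],s['opening'],s['contact_force'])
plan(s,[621.4,55,45],76.5)
p,d,W=wristcloud(r,s,'w10'); blobs(d,W,88,100)
E
```

```text
[620.40788099  54.78865589 168.51661148] 22.35 0.8516679113961169 [-0.54177193  0.49750032 -0.81436068]
jaw now -103.51 rotvec [-0.01  0.    0.08] q6 1.89 shift cm (after turn) [12.35  0.09 -0.04] tilt 0.08
[ 288  176   60   82 4734] [620.6  55.7] 44.1 64.6 76.2 z 92.5
[  0 381  35  19 360] [516.2 369.3] 18.4 31.5 23.9 z 88.8
```

View pics/w10.png

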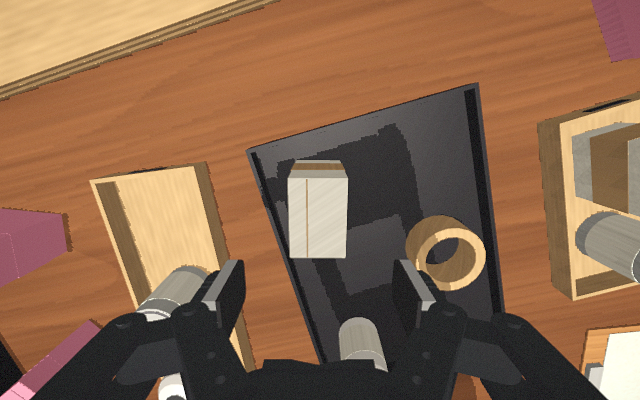

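The carton at (318, 218) is aligned with the jaws. Descending and gripping.

jog_arm(series=[[0,0,0,2,0.06,-0.03,0.85],[0,0,0,3,0,0,0.85],[0,0,0,3,0,0,0.85],[0,0,0,2.5,0,0,0.85],[0,0,0,1.3,0,0,0.85],[0,0,0,0.7,0,0,0.85],[0,0,0,0,0,0,0.85],[0,0,0,0,0,0,0.3],[0,0,0,0,0,0,0.3],[0,0,0,0,0,0,0.3],[0,0,0,0,0,0,0.3],[0,0,0,0,0,0,0.3],[0,0,0,0,0,0,0.3],[0,0,0,0,0,0,0.3],[0,0,0,0,0,0,0.3],[0,0,0,0,0,0,0.3]], force=35)

```text
clock: 24.0
eef_pos: [622.6, 55.1, 45.5]
tcp_rot: [1.914, 1.569, 0.107]
contact_force: [-0.2, 1.0, 6.9]
opening: 0.51
```

```bash
python3 - <<'E'
from rig import r
from h import *
s=r.sense(); print(s['eef_pos'],s['clock'],s['opening'],s['contact_force'])
plan(s,[630,214.2,s['eef_pos'][2]],84.1)
E
```

```text
[622.61294214  55.07135339  45.54656107] 24.0 0.5099765241954032 [-0.17372602  0.98278009  6.93404166]
jaw now -103.50 rotvec [-7.6  -0.04 -0.12] q6 1.89 shift cm (after turn) [  0.   -0.9 -15.9] tilt 0.13
```

jog_arm(series=[[0,0,0,-1,0,0,0.3],[0,0,0,-2.5,0,0,0.3],[0,0,0,-2.5,0,0,0.3],[-3.8,0,0,0,0,0,0.3],[-3.8,0,0,0,0,0,0.3],[0,0,0,0,-0.15,-1.33,0.3],[0,0,0,0,-0.15,-2.65,0.3],[0,0,0,0,-0.15,-2.65,0.3],[0,0,0,0,-0.15,-2.65,0.3],[0,0,0,0,-0.15,-2.65,0.3],[0,0,0,0,-0.15,-2.65,0.3],[0,0,0,0,0,-1.33,0.3],[0,0,0,0,0,0,0.3],[0,0,0,2,0,0,0.3],[0,0,0,2,0,0,0.3],[0,0,0,1,0,0,0.3],[0,0,0,0.4,0,0,0.3],[0,0,0,0,0,0,0.3],[0,0,0,0,0,0,0.3]])

```text
clock: 25.9
eef_pos: [629.6, 214.0, 51.0]
tcp_rot: [1.964, 1.57, 0.29]
contact_force: [1.0, 1.0, -1.1]
opening: 0.512
```

```bash
python3 - <<'E'
from rig import r
from h import *
s=r.sense(); print(s['eef_pos'],s['clock'],s['opening'],s['contact_force'])
p,d=r.grab_frame('wrist'); cv2.imwrite('pics/w11.png',p[:,:,::-1])
E
```

```text
[629.5683942  214.03958841  50.95350327] 25.9 0.5121305110491591 [ 0.99418383  1.00545382 -1.11824208]
```

View pics/w11.png

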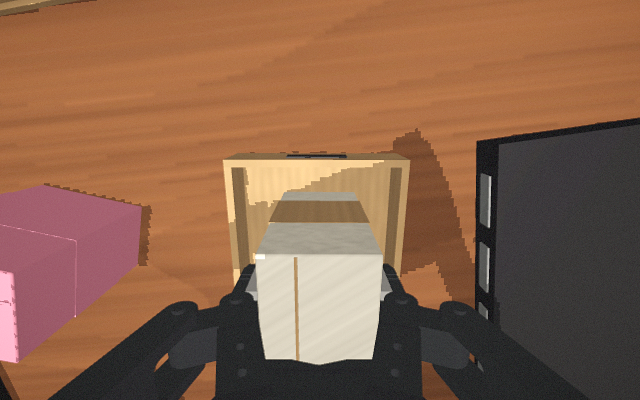

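The carton (top at about x 257–382) is centred over the far end of the large tray. Lowering it.

jog_arm(series=[[0,0,0,0.2,0,0,0.3],[0,0,0,0.2,0,0,0.3],[0,0,0,0.1,0,0,0.3],[0,0,0,0,0,0,0.3],[0,0,0,0.05,0,0,0.3],[0,0,0,0,0,0,0.3],[0,0,0,0,0,0,0.3]])

```text
clock: 26.65
eef_pos: [629.0, 214.3, 45.6]
tcp_rot: [1.961, 1.571, 0.287]
contact_force: [-4.0, -0.5, 8.2]
opening: 0.514
```

jog_arm(series=[[0,0,0,0,0,0,0.75],[0,0,0,0,0,0,0.75],[0,0,0,0,0,0,0.75],[0,0,0,0,0,0,0.75],[0,0,0,-1,0,0,0.75],[0,0,0,-2,0,0,0.75],[0,0,0,-3,0,0,0.75],[0,0,0,-4,0,0,0.75],[0,0,0,-4,0,0,0.75],[0,0,0,-4,-1,0,0.75],[0,0,0,0,-4,0,0.75],[0,0,0,0,-4,0,0.75],[0,0,0,0,-4,0,0.75],[0,0,0,0,-4,0,0.75],[0,0,0,0,-4,0,0.75],[0,0,0,0,0,0,0.75],[0,0,0,0,0,0,0.75]])

```text
clock: 28.35
eef_pos: [419.9, 236.1, 225.7]
tcp_rot: [2.111, 1.569, 0.438]
contact_force: [0.6, 0.3, -0.2]
opening: 0.75
```

```bash
python3 - <<'E'
from rig import r
from h import *
s=r.sense(); print(s['eef_pos'],s['clock'],s['opening'],s['contact_force'])
p,d,W=wristcloud(r,s,'w12')
p,d=r.grab_frame('top'); cv2.imwrite('pics/top2.png',p[:,:,::-1])
W=cloud(r.get_calibration('top'),d); W[:140]=0;W[:,:205]=0;W[:,480:]=0;W[290:]=0
blobs(d,W,79,90,60);print();blobs(d,W,90,99,60)
p,d=r.grab_frame('scene'); cv2.imwrite('pics/scene2.png',p[:,:,::-1])
E
```

```text
[419.94341857 236.10263866 225.71532792] 28.35 0.7495061665047694 [ 0.58712963  0.31327445 -0.21307729]
[227 197  25  25 478] [548.1 220.4] 50.1 50.5 89.3 z 85.3
[442 216  26  25 489] [ 504.3 -228.9] 50.8 49.9 89.3 z 85.5
[224 237  21  20 212] [469.7 230.3] 39.3 40.6 67.5 z 83.9
[312 250  21  21 225] [440.7  48.9] 40.2 40.2 55.3 z 84.1

[230 155  25  32 656] [628.4 213. ] 44.5 64.5 84.0 z 94.7
[440 172  25  32 669] [ 587.6 -223.3] 63.8 45.2 4.0 z 94.8
```

View pics/top2.png

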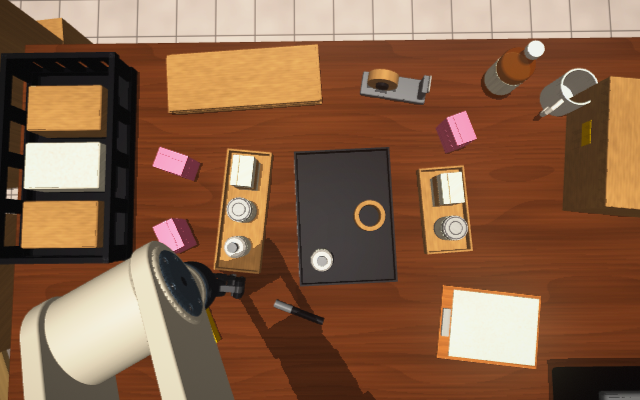

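View pics/scene2.png

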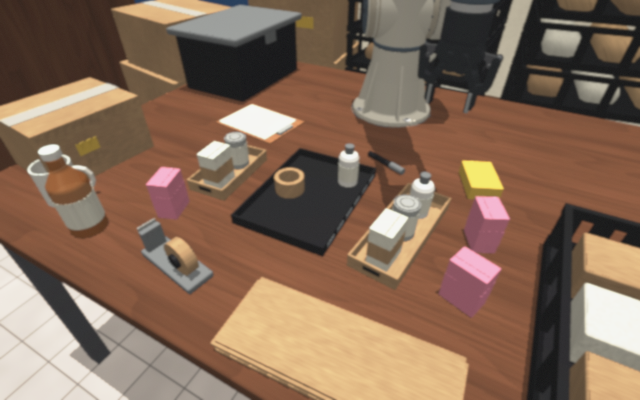

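View pics/w12.png

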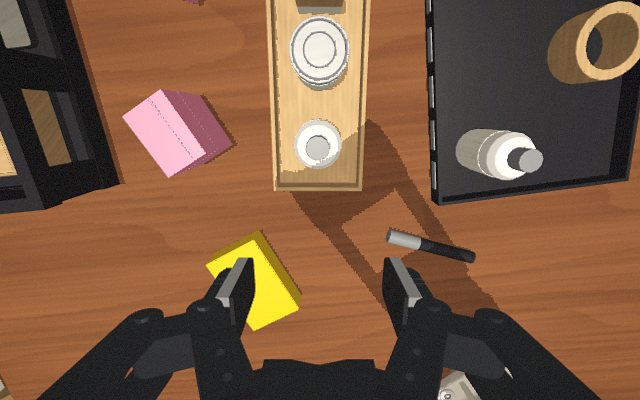

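The top view shows carton (242, 170), tin (239, 210) and bottle (235, 247) in the large tray. The small tray has carton (452, 188) and tin (455, 229), and the spare bottle is still in the crate at (321, 260). Top heights match the known sizes (tins about 85 mm, cartons about 95 mm), and nothing is touching the gripper.

```bash
python3 -c "
from rig import r
print(r.sign_off())"
```

```text
the job is handed in; nothing more can be done
None
```

Both parcels are made up and the job was handed in at about 28.5 s of the 102 s allowed; the hand-in reports no verdict.

- **Large tray:** it already held a bottle, so I added one tin in the middle and one carton at the far end.
- **Small tray:** it holds one tin and one carton.
- **Stock crate:** the spare bottle and the tape roll were left where they stood.

**Last checks:**
- **Position:** the final top view shows all six things upright and inside the right walls, within about 3 mm of the row positions I aimed for.
- **Height:** measured tops were about 85 mm for the tins and 95 mm for the cartons. That is roughly 1 mm over what their sizes plus the 4 mm floor give, the same as before they were moved.
- **Force:** the wrist force readings peaked at about 13 N, when a tin touched down. These were taken at the end of each move, so brief peaks between them would not show.
- **Clearance:** the gripper was open, raised and clear of everything at hand-in.

No check failed. The only disagreement was that the wrist and top cameras differed by 1–2 mm in position and about 2 mm in height, which fits the stated calibration error.

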